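# Centre a bowl blank on its faceplate and weight it down

## Robot

A 6-joint arm with a two-finger parallel gripper is mounted at the origin on the work surface. World frame = base frame: x ahead of the robot, y to its left, z up, the work surface at z = 0. Lengths are in mm, angles in degrees, forces in N, time in s.
With the tool pointing down it reaches from about 300 to 850 mm from the base axis. Payload 4.2 kg.
Tool frame: the origin (TCP) lies at the very end of the fingers, on their centre line; the grasp point (between the pads) lies 19 mm behind it; z points along the fingers, y is the line along which they close (so a half turn about z gives the same grasp; the last joint's range is limited). The gripper opens to 91 mm and grips with 3 to 60 N. Pads are 32 mm wide; open, the fingers measure 118 mm over their backs; the gripper's body (76 mm by 178 mm) begins 60 mm behind the grasp point.
Start: joints at [73.682, 18.312, 89.639, -0, 72.044, -1.146], TCP at [150.489, 554.974, 213.976] pointing down, gripper open.
Joint ranges: [-177.97, 177.97], [-48.28, 115.42], [12.27, 149.76], [-77.06, 257.06], [2.81, 150.46], [-146.56, 146.56]. Speed limits (degrees/s): [147.25, 147.25, 180, 180, 180, 180].

## Interface

Orientations are given as [roll, pitch, yaw] about the fixed x, y, z axes, in that order (R = Rz(yaw) Ry(pitch) Rx(roll)).
In Python, from workcell import * gives the robot as it stands.
- The arm moves only by the tool move_arm, never from a script. Its argument "motion" is a list of rows, each a list of 3 entries, a list of its own where there are three numbers: the finger opening in mm, from 0 to 91.2, then the shift along the world's x, y, z in units of 25 mm (1.0 is 25 mm), then the turn, a rotation vector about the world's x, y, z in units of 4 degrees (1.0 is 4 degrees). In form: [[grip, [x, y, z], [ax, ay, az]], ...]. A call has 1 to 20 rows; each row shifts and turns the commanded pose from where the row before left it; what a row does not reach is not made up. A row lasts 1/12 s, in which the tool goes at most 41.7 mm and 7.16 degrees, less where a joint would pass 70% of its speed; a pose out of reach is approached as far as the arm can. A call with a number of a shift or a turn outside -1 to 1 is refused whole. A call with a gripper value outside its range is refused whole. The fingers move at their own pace and stop on an object; "grip_force" is the grip in N (left out, the last holds). Time passes only in rows, so rows that do not move let the fingers close. It gives the time, the measured TCP pose, the force, the opening and the grip force at its end, in the units of the state.
- state(): the state, without advancing time (a new reading comes with each control period).
- grab_frame(name): name is "scene" or "top"; returns the picture (420x560x3 uint8, blue, green, red); there is no depth.
- camera_info(name): a dict with "fx", "fy", "cx", "cy" (pixels), "k1" (the pictures are not rectified: a ray, as slopes to the right and down, at radius r is drawn at 1 + k1 r^2 times it, then the intrinsics apply), "rvec" (rotation vector, rad) and "tvec" (3), from world to camera coordinates, as OpenCV has them. Camera axes: x right, y down, z forward; pixel columns grow to the right and rows downward; lengths in mm; the calibration is good to about 2 mm. A picture is of the moment at which its call begins. camera_info takes no time and is no camera call.
- job_done(): hands the job in; it is judged then, once.
The state is a dict: "time_s": time; "qpos": joint angles; "qvel": joint speeds; "effort": joint torques, N m; "ee_pos": TCP position; "ee_rot": TCP orientation; "force": force on the tool from outside, world axes, zero at the start; "torque": the same for the moment, N m; "gripper_width": finger opening in mm; "gripper_force": force on a finger pad.
Only numpy, scipy, OpenCV 4.12 (cv2) and the standard library are available. Lean on these libraries where they do the work, as an engineer would, in place of code of your own. Each camera call takes 0.05 s, during which the arm holds its last target. There are 200 camera calls.

## Task

The round bowl blank lies off-centre on the steel faceplate, overhanging one side. Bed it in by gentle taps on its sides: tap it inwards from the overhanging side until it is about a centimetre past the middle, then tap it back from the opposite side until it is centred, with the same rim of plate showing all round. Then, without shifting it, gently stand the iron weight on the middle of the blank, let go, and leave everything else on the bench as it is.

Things in the scene. Friction and masses are not known exactly. Their poses are not given: they have to be found in the camera images.
- blank: the loose bowl blank: a pale wooden disc, 120 mm across, 45 mm thick, about 0.33 kg, too wide to grasp; origin at the centre of its underside, z up. It lies on the faceplate, slides under a light push (about 1 to 3 N) and stops as soon as the push stops; a push towards its centre, below its mid-height, does not tip it. A small dark dot marks the centre of its top
- plate_centre (a point): the middle of the upper face of the fixed round steel faceplate (160 mm across, upper face 22 mm above the bench). The plate lies on a square plywood board, 170 mm on a side, 12 mm thick. With the blank centred, a 20 mm rim of plate shows all round. The point's +y axis points to the side to which the blank overhangs at the start, by 28 to 42 mm from centre (and up to 8 mm sideways)
- weight_knob (a point): the iron weight, loose, about 0.8 kg: a round foot 68 mm across and 26 mm high, with a round upright knob above it, 34 mm across, from 38 to 70 mm above its underside (74 mm tall in all). This point is on its axis at the middle of the knob, 54 mm above its underside: grasp it here from above. It stands to the left or to the right of the faceplate
- tin: bystander: flat round wax tin, 82 mm across, 32 mm high, stands on the other side of the faceplate from the weight; origin under its centre
- sanding_block: bystander: cork sanding block 110 x 65 x 35 mm; origin under its centre
- calipers: bystander: steel sliding calipers, 200 mm long, 10 mm high, lying flat; origin under the middle of the beam
- chuck_key: bystander: T-shaped chuck key, 120 mm long, 12 mm high, lying near the robot on its right; origin at the middle of its cross bar
- offcut: bystander: dark wood offcut 120 x 45 x 24 mm near the robot on its left; origin under its centre
There are look-alikes about, which are no part of the job. What is shaped like the part that bears plate_centre but turquoise is not meant.

How it is judged:
By the outcome, as a careful person would: the job done as asked, in the order asked, and still so for the second after the job is handed in, with the robot touching nothing.
It also fails if it takes over 69 s, if anything falls off the work surface, if the arm or the gripper's body presses on something with over 40 N, if the wrist force passes 120 N, or if a joint passes its speed limit or range.

## Working session

There is one attempt and no reset: what is moved stays moved. The work goes in short steps, Python scripts to look and compute and a tool call to move; the robot and the scene stay as the last step left them, time stands still between calls to the robot, and variables do not carry over. Pictures are saved under pics/ and viewed, at most 10 in all, crops included, and the job is handed in when it is done.

Besides the shell and the picture viewer there is one more tool, called after "Call:" as name([rows], argument=value, ...), one row to a line, values as JSON. move_arm: Moves the arm, as the interface text tells. Shifts and turns lie within -1 to 1; 1 stands for 25 mm of shift or 4 degrees of turn. Its arguments: {"type":"object","properties":{"motion":{"type":"array","items":{"type":"array"}},"grip_force":{"type":"number"}},"required":["motion"]}

```bash
mkdir -p pics
cat > h.py <<'E'
from workcell import *
import numpy as np, cv2
def P(n):
    c=camera_info(n); R=cv2.Rodrigues(np.array(c["rvec"],float))[0]; return c,R,np.array(c["tvec"],float).ravel()
def ray(n,u,v,c=None):
    c,R,t=c or P(n)
    d=np.array([(u-c["cx"])/c["fx"],(v-c["cy"])/c["fy"]]); s=d.copy()
    for _ in range(20): s=d/(1+c["k1"]*(s@s))
    return -R.T@t, R.T@np.array([s[0],s[1],1.])
def atz(n,u,v,z,c=None):
    o,d=ray(n,u,v,c); return (o+d*(z-o[2])/d[2]).round(1)
def proj(n,p):
    c,R,t=P(n); q=R@np.array(p,float)+t; s=q[:2]/q[2]; s=s*(1+c["k1"]*(s@s)); return (s*[c["fx"],c["fy"]]+[c["cx"],c["cy"]]).round(1)
def tri(a,b):
    # a,b=(name,u,v)
    (o1,d1),(o2,d2)=ray(*a),ray(*b); A=np.stack([d1,-d2],1); s=np.linalg.lstsq(A,o2-o1,rcond=None)[0]
    p,q=o1+s[0]*d1,o2+s[1]*d2; return ((p+q)/2).round(1),np.linalg.norm(p-q).round(1)
E
python3 - <<'E'
from h import *
for n in("scene","top"):
    cv2.imwrite(f"pics/{n}0.png",grab_frame(n)); c,R,t=P(n); print(n,c,(-R.T@t).round(),R.round(2).tolist())
s=state();print(s)
E
```

```text
scene {'fx': 544.4242701170193, 'fy': 544.4242701170193, 'cx': 268.39237930145475, 'cy': 201.40023178455294, 'k1': -0.03553926028910388, 'rvec': array([ 1.8686765 ,  1.20236994, -0.68518352]), 'tvec': array([-219.73054489, -178.14672563, 1834.11844032])} [1598. -444.  833.] [[0.4, 0.91, -0.02], [0.49, -0.23, -0.84], [-0.78, 0.33, -0.54]]
top {'fx': 416.36303953116237, 'fy': 416.36303953116237, 'cx': 282.7123911757579, 'cy': 210.86357649931236, 'k1': -0.0012634242329408202, 'rvec': array([ 2.1814471 , -2.15554791,  0.10018627]), 'tvec': array([  -1.51085488,  483.30275585, 1138.56595976])} [ 370.   -3. 1180.] [[0.01, -1.0, -0.01], [-1.0, -0.01, -0.1], [0.1, 0.01, -1.0]]
{'time_s': 0.1, 'qpos': array([ 7.36832988e+01,  1.83470155e+01,  8.96988680e+01, -3.18599995e-04,
        7.20431365e+01, -1.14475979e+00]), 'qvel': array([-0.07789286,  0.05060877, -0.22357863,  0.03655471,  0.00439113,
       -0.01326313]), 'effort': array([ 2.07475678e-03, -4.13330376e+01, -2.32508093e+01,  7.30226515e-02,
        4.22166951e-02, -6.70569989e-05]), 'ee_pos': array([150.35206812, 554.53491821, 213.21771147]), 'ee_rot': array([-1.79910992e+02, -1.47561774e-03,  1.64828156e+02]), 'force': array([-0.21205014, -0.45607421,  0.46578448]), 'torque': array([-0.03716488,  0.00076927,  0.04004933]), 'gripper_force': 0.0, 'gripper_width': 91.61848488225058}
```

View pics/scene0.png

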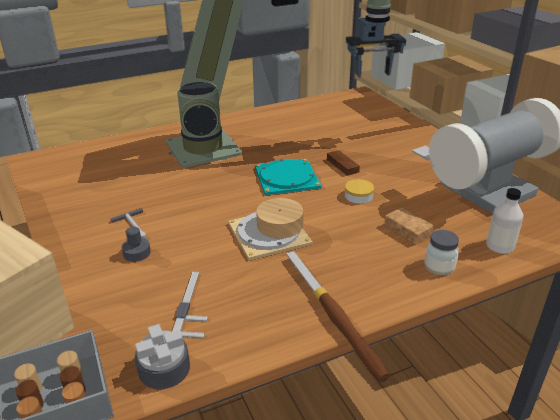

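View pics/top0.png

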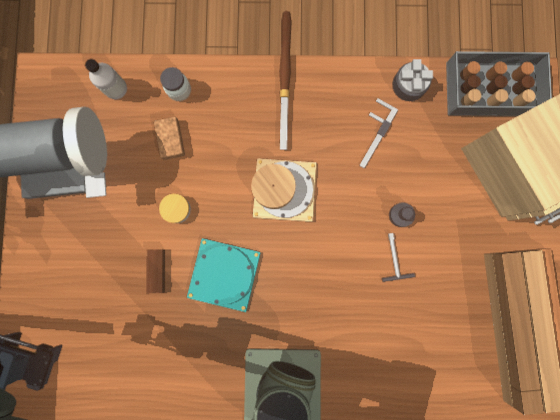

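The blank sits on the grey plate: plate about top (285,190), blank (273,186). The plate's look-alike is the turquoise one at top (225,275), scene (288,176), which is rejected. The weight is the dark knob at top (402,214), scene (135,243). It could be confused with the chuck at top (413,80), the jar at (176,85) or the bottle at (107,80). I'll check the choice in one close crop.

Run:
```python
from h import *
t=cv2.imread("pics/top0.png");s=cv2.imread("pics/scene0.png")
def c(i,u,v,w,h,k): return cv2.resize(i[v:v+h,u:u+w],None,fx=k,fy=k,interpolation=cv2.INTER_CUBIC)
a=np.hstack([c(t,245,150,80,60+20,5),c(s,220,190,100,80,4)[:320] if 0 else cv2.resize(c(s,225,190,80,80,5),(400,400))])
b=np.hstack([c(t,382,194,40,40,5),c(s,110,220,50,50,4)])
b=np.hstack([b,np.zeros((200,400,3),np.uint8)])
cv2.imwrite("pics/crop1.png",np.vstack([a,b]))
```

```text
(no output)
```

View pics/crop1.png

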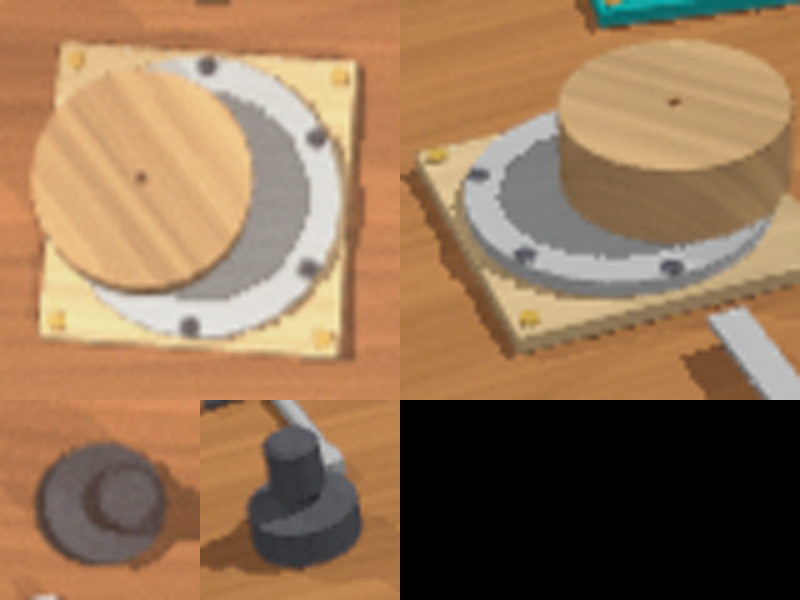

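Run:
```python
from h import *
f=lambda x,y,u,v,k:((x+.5)/k-.5+u,(y+.5)/k-.5+v)
C=[f(x,y,245,150,5) for x,y in((62,42),(357,62),(338,357),(40,337))]
W=np.array([atz("top",*p,12) for p in C]);print(W,W.mean(0))
e=W[0]-W[1];print("dir",np.degrees(np.arctan2(e[1],e[0])), np.linalg.norm(e))
e=W[3]-W[2];print("dir",np.degrees(np.arctan2(e[1],e[0])), np.linalg.norm(e))
dt=f(141,178,245,150,5);ds=f(273,101,225,190,5)
print("dot",tri(("top",*dt),("scene",*ds)),atz("top",*dt,67),atz("scene",*ds,67))
# plate: near and far edge
for p in ((343,195),(200,338)): print("plate edge",atz("top",*f(*p,245,150,5),22))
kt=f(128,100,382,194,5);ks=f(92,42,110,220,4)
print("knob",tri(("top",*kt),("scene",*ks)),atz("top",*kt,74),atz("scene",*ks,74))
print("foot",atz("top",*f(103,103,382,194,5),20))
for n,u,v in(("tin",174,208),("key",400,260),("turq",225,275),("chisel tip",284,148),("cal",362,165),("sand",169,138)): print(n,atz("top",u,v,20))
```

```text
[[635.3  79.6  12. ]
 [625.5 -88.9  12. ]
 [456.8 -78.9  12. ]
 [466.1  88.9  12. ]] [5.45925e+02 1.75000e-01 1.20000e+01]
dir 86.67141358950788 168.784744571303
dir 86.82773442833265 168.05751991505767
dot (array([547.7,  31. ,  70.3]), np.float64(1.0)) [548.4  31.6  67. ] [543.   32.6  67. ]
plate edge [547.3 -80.6  22. ]
plate edge [465.7  -1.2  22. ]
knob (array([ 475.3, -328.4,   71. ]), np.float64(0.7)) [ 474.9 -327.8   74. ] [ 479.8 -328.5   74. ]
foot [ 478.2 -329.7   20. ]
tin [488.2 309.4  20. ]
key [ 351.  -321.6   20. ]
turq [303.9 161.4  20. ]
chisel tip [663.2   2.8  20. ]
cal [ 616.6 -218.4   20. ]
sand [688.8 331.3  20. ]
```

The dot is at scene (279.5,210) and top (273,185.5), giving a height of about 70 (text says 67). The weight's knob is at top (407.5,214), height about 71. The plate centre is about (546,0), its +y axis runs at 86.75°, and the blank is about (547,31). I'll straddle the blank with both fingers' edges so it stays laterally centred.

Call:
move_arm([
  [60,[0.8,-0.86,-0.12],[0,0,-0.976]],
  [60,[0.8,-0.86,-0.12],[0,0,-0.976]],
  [60,[0.8,-0.86,-0.12],[0,0,-0.976]],
  [60,[0.8,-0.86,-0.12],[0,0,-0.976]],
  [60,[0.8,-0.86,-0.12],[0,0,-0.976]],
  [60,[0.8,-0.86,-0.12],[0,0,-0.976]],
  [60,[0.8,-0.86,-0.12],[0,0,-0.976]],
  [60,[0.8,-0.86,-0.12],[0,0,-0.976]],
  [60,[0.8,-0.86,-0.12],[0,0,-0.976]],
  [60,[0.8,-0.86,-0.12],[0,0,-0.976]],
  [60,[0.8,-0.86,-0.12],[0,0,-0.976]],
  [60,[0.8,-0.86,-0.12],[0,0,-0.976]],
  [60,[0.8,-0.86,-0.12],[0,0,-0.976]],
  [60,[0.8,-0.86,-0.12],[0,0,-0.976]],
  [60,[0.8,-0.86,-0.12],[0,0,-0.976]],
  [60,[0.8,-0.86,-0.12],[0,0,-0.976]],
  [60,[0.8,-0.86,-0.12],[0,0,-0.976]],
  [60,[0.8,-0.86,-0.12],[0,0,-0.976]],
  [60,[0.8,-0.86,-0.12],[0,0,-0.976]],
  [60,[0.8,-0.86,-0.12],[0,0,-0.976]],
])

```text
time_s: 1.77
ee_pos: [551.0, 123.7, 153.4]
ee_rot: [-180.0, 0.0, 86.5]
force: [1.0, 0.7, -0.6]
gripper_width: 60.1
gripper_force: 0.0
```

Call:
move_arm([
  [60,[0,0,0],[0,0,0]],
  [60,[0,0,0],[0,0,0]],
])

```text
time_s: 1.93
ee_pos: [550.7, 123.9, 153.1]
ee_rot: [-179.9, 0.0, 86.6]
force: [-0.2, -0.0, 0.8]
gripper_width: 60.2
gripper_force: 0.0
```

Call:
move_arm([
  [60,[0.1,0,-1],[0,0,0]],
  [60,[0,0,-1],[0,0,0]],
  [60,[0,0,-1],[0,0,0]],
  [60,[0,0,-0.8],[0,0,0]],
  [60,[0,0,-0.6],[0,0,0]],
  [60,[0,0,-0.4],[0,0,0]],
  [60,[0,0,0],[0,0,0]],
  [60,[0,0,0],[0,0,0]],
])

```text
time_s: 2.6
ee_pos: [552.6, 125.6, 34.1]
ee_rot: [-180.0, -0.0, 86.8]
force: [0.7, -0.3, 0.8]
gripper_width: 59.9
gripper_force: 0.0
```

Run:
```python
from h import *
t=grab_frame("top");s=grab_frame("scene")
k=lambda i,u,v:cv2.resize(i[v:v+80,u:u+80],None,fx=5,fy=5,interpolation=cv2.INTER_CUBIC)
cv2.imwrite("pics/c2.png",np.hstack([k(t,230,150),k(s,230,185)]))
print(proj("top",[552.5,124,32]),proj("scene",[552.5,124,32]))
```

```text
[240.1 185.4] [312.5 214.4]
```

View pics/c2.png

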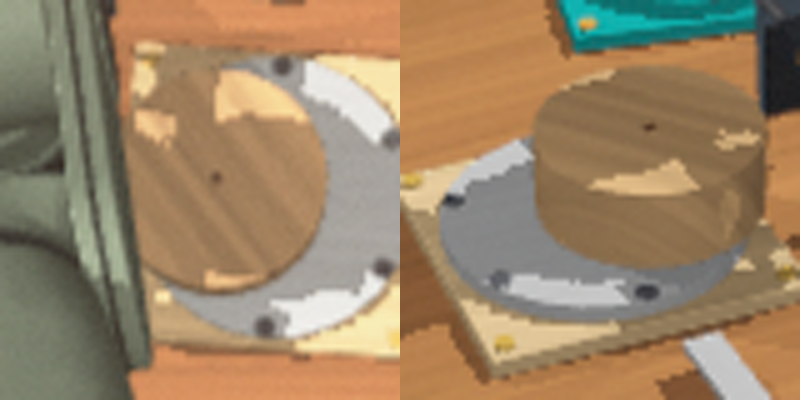

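Call:
move_arm([
  [60,[-0.013,-0.25,-0.06],[0,0,0]],
  [60,[-0.013,-0.25,0],[0,0,0]],
  [60,[-0.013,-0.22,0],[0,0,0]],
  [60,[-0.01,-0.16,0],[0,0,0]],
  [60,[-0.007,-0.12,0],[0,0,0]],
  [60,[-0.007,-0.12,0],[0,0,0]],
  [60,[-0.007,-0.12,0],[0,0,0]],
  [60,[-0.007,-0.12,0],[0,0,0]],
  [60,[-0.007,-0.12,0],[0,0,0]],
  [60,[0,0,0],[0,0,0]],
  [60,[0,0,0],[0,0,0]],
])

```text
time_s: 3.62
ee_pos: [551.1, 87.6, 32.6]
ee_rot: [180.0, 0.0, 86.8]
force: [1.1, -0.0, 0.2]
gripper_width: 59.9
gripper_force: 0.5
```

```bash
cat >> h.py <<'E'
def dot(n,p,r=6):
    "refine the dark dot near world point p; world xy at z=67"
    u,v=proj(n,p); u0,v0=int(round(u))-r,int(round(v))-r
    g=cv2.cvtColor(grab_frame(n),cv2.COLOR_BGR2GRAY).astype(float)[v0:v0+2*r+1,u0:u0+2*r+1]
    w=cv2.medianBlur(g.astype(np.uint8),5)-g; i=np.unravel_index(w.argmax(),w.shape)
    a,b=max(i[0]-1,0),max(i[1]-1,0); k=np.clip(w[a:a+3,b:b+3],0,None); yy,xx=np.mgrid[a:a+k.shape[0],b:b+k.shape[1]]
    uv=(u0+(k*xx).sum()/k.sum(),v0+(k*yy).sum()/k.sum()); return atz(n,*uv,67),w.max().round(),np.round(uv,1)
E
python3 - <<'E'
from h import *
for n in("top","scene"):
  for y in (18,24): print(n,dot(n,[547,y,67]) )
print(state()["ee_pos"])
E
```

```text
top (array([549.2,  18.9,  67. ]), np.float64(40.0), array([277.5, 185. ]))
top (array([549.1,  19.6,  67. ]), np.float64(42.0), array([277.2, 185. ]))
scene (array([543.5,  21.3,  67. ]), np.float64(52.0), array([275.2, 210.9]))
scene (array([576.7,  27.3,  67. ]), np.float64(56.0), array([282.9, 217. ]))
[550.9476736   87.75119897  32.39121752]
```

Call:
move_arm([
  [60,[0.013,0.24,0],[0,0,0]],
  [60,[0,0,0],[0,0,0]],
  [60,[-0.013,-0.24,0],[0,0,0]],
  [60,[-0.007,-0.12,0],[0,0,0]],
  [60,[-0.007,-0.12,0],[0,0,0]],
  [60,[-0.007,-0.12,0],[0,0,0]],
  [60,[-0.007,-0.12,0],[0,0,0]],
  [60,[-0.007,-0.12,0],[0,0,0]],
  [60,[0,0,0],[0,0,0]],
  [60,[0.013,0.24,0],[0,0,0]],
  [60,[0,0,0],[0,0,0]],
  [60,[-0.013,-0.24,0],[0,0,0]],
  [60,[-0.007,-0.12,0],[0,0,0]],
  [60,[-0.007,-0.12,0],[0,0,0]],
  [60,[-0.007,-0.12,0],[0,0,0]],
  [60,[-0.007,-0.12,0],[0,0,0]],
  [60,[-0.004,-0.08,0],[0,0,0]],
  [60,[0,0,0],[0,0,0]],
  [60,[0,0,0],[0,0,0]],
])

```text
time_s: 5.4
ee_pos: [549.2, 58.5, 32.5]
ee_rot: [180.0, 0.0, 86.8]
force: [-0.3, 0.1, -0.1]
gripper_width: 59.9
gripper_force: 0.2
```

Run:
```python
from h import *
for n in("top","scene"): print(n,dot(n,[548,-10,67]) )
```

```text
top (array([547.3, -10. ,  67. ]), np.float64(35.0), array([288.2, 185.8]))
scene (array([541.7,  -7.7,  67. ]), np.float64(37.0), array([264.5, 213.3]))
```

Call:
move_arm([
  [60,[0.02,0.4,0],[0,0,0]],
  [60,[0.02,0.4,0],[0,0,0]],
  [60,[0,0,0.8],[0,0,0]],
  [60,[0,0,1],[0,0,0]],
  [60,[0,0,1],[0,0,0]],
  [60,[0,0,1],[0,0,0]],
  [60,[-0.05,-0.9,0.8],[0,0,0]],
  [60,[-0.05,-0.9,0],[0,0,0]],
  [60,[-0.05,-0.9,0],[0,0,0]],
  [60,[-0.05,-0.9,0],[0,0,0]],
  [60,[-0.05,-0.9,0],[0,0,0]],
  [60,[-0.05,-0.9,0],[0,0,0]],
  [60,[-0.05,-0.9,0],[0,0,0]],
  [60,[-0.05,-0.9,0],[0,0,0]],
  [60,[-0.05,-0.9,0],[0,0,0]],
  [60,[-0.05,-0.9,0],[0,0,0]],
  [60,[0,0,0],[0,0,0]],
  [60,[0,0,0],[0,0,0]],
])

```text
time_s: 7.0
ee_pos: [537.8, -145.9, 147.3]
ee_rot: [-180.0, -0.0, 86.7]
force: [-0.2, -0.2, 0.3]
gripper_width: 59.8
gripper_force: 0.0
```

Run:
```python
from h import *
t=grab_frame("top");cv2.imwrite("pics/top3.png",t)
cv2.imwrite("pics/c3.png",cv2.resize(t[145:235,235:345],None,fx=7,fy=6.6,interpolation=cv2.INTER_CUBIC) if 0 else cv2.resize(t[148:232,240:340],None,fx=7,fy=7,interpolation=cv2.INTER_CUBIC))
print(dot("top",[548,-10,67]))
```

```text
(array([547.1,  -9.6,  67. ]), np.float64(72.0), array([288.1, 185.9]))
```

View pics/c3.png

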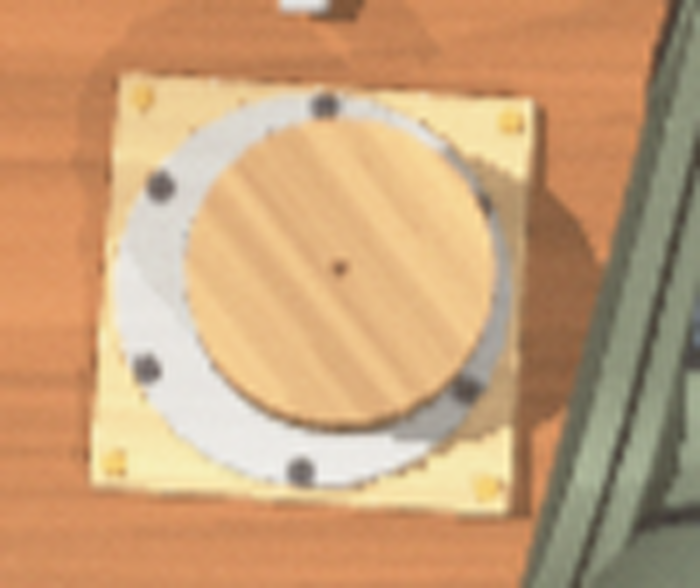

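Run:
```python
from h import *
f=lambda x,y:((x+.5)/7-.5+240,(y+.5)/7-.5+148)
m=lambda L,z:np.mean([atz("top",*f(*p),z) for p in L],0).round(1)
print(m([(143,97),(511,122),(487,487),(114,462)],13),m([(325,106),(301,471),(160,185),(466,388),(147,369),(485,200)],23))
print("edges",[atz("top",*f(*p),22) for p in((115,285),(512,285),(313,92),(313,488))])
print("blank",[atz("top",*f(*p),67) for p in((185,268),(496,268),(340,117))],atz("top",*f(340,268),67))
```

```text
[5.462e+02 4.000e-01 1.300e+01] [5.467e+02 2.000e-01 2.300e+01]
edges [array([546.4,  80.1,  22. ]), array([548.2, -79.2,  22. ]), array([626. ,   1.6,  22. ]), array([ 4.655e+02, -3.000e-01,  2.200e+01])]
blank [array([546.4,  50. ,  67. ]), array([547.8, -70.1,  67. ]), array([606.3,  -9.2,  67. ])] [547.1  -9.9  67. ]
```

Call:
move_arm([
  [60,[0.03,0.9,0],[0,0,0]],
  [60,[0.03,0.7,-0.5],[0,0,0]],
  [60,[0.03,0.44,-1],[0,0,0]],
  [60,[0,0,-1],[0,0,0]],
  [60,[0,0,-1],[0,0,0]],
  [60,[0,0,-0.7],[0,0,0]],
  [60,[0,0,-0.4],[0,0,0]],
  [60,[0,0,0],[0,0,0]],
  [60,[0.013,0.24,0],[0,0,0]],
  [60,[0.01,0.16,0],[0,0,0]],
  [60,[0.006,0.12,0],[0,0,0]],
  [60,[0.006,0.12,0],[0,0,0]],
  [60,[0.006,0.12,0],[0,0,0]],
  [60,[0.006,0.12,0],[0,0,0]],
  [60,[0,0,0],[0,0,0]],
  [60,[0,0,0],[0,0,0]],
])

```text
time_s: 8.43
ee_pos: [541.7, -73.1, 33.0]
ee_rot: [179.9, 0.0, 86.7]
force: [0.8, -1.6, 1.5]
gripper_width: 60.0
gripper_force: 1.1
```

Run:
```python
from h import *
for n in("top","scene"): print(n,dot(n,[547,-6,67]) )
```

```text
top (array([547.2,  -5.2,  67. ]), np.float64(54.0), array([286.4, 185.8]))
scene (array([557.4, -14.6,  67. ]), np.float64(46.0), array([264.4, 217.2]))
```

Call:
move_arm([
  [60,[-0.045,-0.24,0],[0,0,0]],
  [60,[0,0,0],[0,0,0]],
  [60,[0,0.2,0],[0,0,0]],
  [60,[0.005,0.1,0],[0,0,0]],
  [60,[0.005,0.1,0],[0,0,0]],
  [60,[0.002,0.06,0],[0,0,0]],
  [60,[0,0,0],[0,0,0]],
  [60,[0,0,0],[0,0,0]],
])

```text
time_s: 9.2
ee_pos: [540.2, -67.1, 32.4]
ee_rot: [-180.0, -0.0, 86.8]
force: [0.8, -0.9, 0.0]
gripper_width: 60.2
gripper_force: 0.0
```

Run:
```python
from h import *
print(dot("top",[547,0,67]) )
```

```text
(array([531.6, -11.8,  67. ]), np.float64(40.0), array([288.8, 191.6]))
```

Call:
move_arm([
  [60,[-0.02,-0.4,0],[0,0,0]],
  [60,[-0.02,-0.4,0],[0,0,0]],
  [60,[0,0,1],[0,0,0]],
  [60,[0,0,1],[0,0,0]],
  [60,[0,0,1],[0,0,0]],
  [60,[0,0,1],[0,0,0]],
  [60,[-0.26,-0.96,1],[0,0,0]],
  [60,[-0.26,-0.96,0.2],[0,0,0]],
  [60,[-0.26,-0.96,0],[0,0,0]],
  [60,[-0.26,-0.96,0],[0,0,0]],
  [60,[-0.26,-0.96,0],[0,0,0]],
  [60,[-0.26,-0.96,0],[0,0,0]],
  [60,[-0.26,-0.96,0],[0,0,0]],
  [60,[-0.26,-0.96,0],[0,0,0]],
  [60,[-0.26,-0.96,0],[0,0,0]],
  [60,[-0.26,-0.96,0],[0,0,0]],
  [60,[0,0,0],[0,0,0]],
  [60,[0,0,0],[0,0,0]],
])

```text
time_s: 10.75
ee_pos: [473.3, -329.1, 162.3]
ee_rot: [-180.0, -0.0, 86.6]
force: [0.1, -0.4, -0.1]
gripper_width: 59.8
gripper_force: 0.0
```

Run:
```python
from h import *
t=grab_frame("top");s=grab_frame("scene")
a=cv2.resize(t[155:225,245:325],None,fx=7,fy=7,interpolation=cv2.INTER_CUBIC)
b=cv2.resize(s[190:260,95:175],(240,210),interpolation=cv2.INTER_CUBIC);b=np.vstack([b,np.zeros((280,240,3),np.uint8)])
cv2.imwrite("pics/c4.png",np.hstack([a,b]))
print(dot("top",[547,0,67]),dot("top",[547,0,67],4))
```

```text
(array([5.459e+02, 5.000e-01, 6.700e+01]), np.float64(52.0), array([284.3, 186.2])) (array([5.459e+02, 5.000e-01, 6.700e+01]), np.float64(54.0), array([284.3, 186.2]))
```

View pics/c4.png

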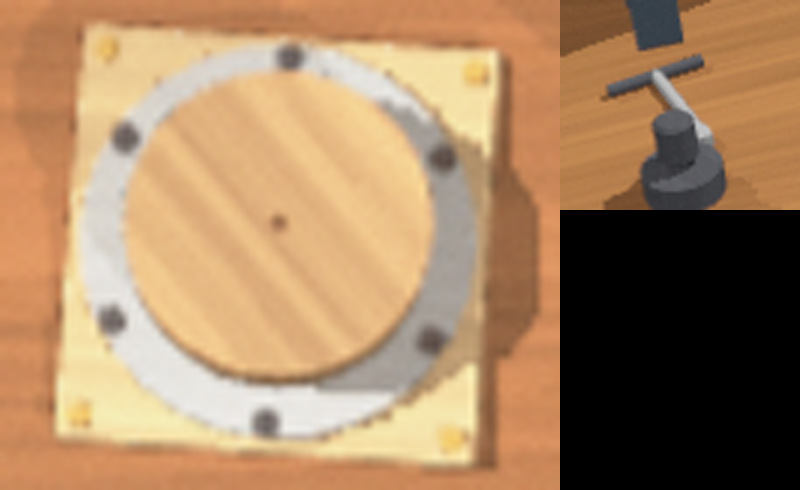

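Dot at crop (278,222), top (284.3,186.2). The blank is within about 0.6 mm of the plate centre, with an even rim. Next I grasp the weight.

Call:
move_arm([
  [60,[0.04,0.04,-1],[0,0,0]],
  [60,[0,0,-1],[0,0,0]],
  [60,[0,0,-1],[0,0,0]],
  [60,[0,0,-0.9],[0,0,0]],
  [60,[0,0,-0.6],[0,0,0]],
  [60,[0,0,-0.4],[0,0,0]],
  [60,[0,0,-0.19],[0,0,0]],
  [60,[0,0,0],[0,0,0]],
  [30,[0,0,0],[0,0,0]],
  [30,[0,0,0],[0,0,0]],
  [30,[0,0,0],[0,0,0]],
  [30,[0,0,0],[0,0,0]],
  [30,[0,0,0],[0,0,0]],
  [30,[0,0,0],[0,0,0]],
], grip_force=40)

```text
time_s: 12.12
ee_pos: [476.8, -327.0, 36.2]
ee_rot: [179.8, 0.1, 86.7]
force: [3.5, 1.7, 3.5]
gripper_width: 33.2
gripper_force: 40.0
```

Call:
move_arm([
  [30,[0,0,0.2],[0,0,0]],
  [30,[0,0,0.5],[0,0,0]],
  [30,[0,0,0.8],[0,0,0]],
  [30,[0,0,1],[0,0,0]],
  [30,[0,0,1],[0,0,0]],
  [30,[0,0,0.9],[0,0,0]],
  [30,[0,0,0.5],[0,0,0]],
  [30,[0,0,0.2],[0,0,0]],
  [30,[0,0,0],[0,0,0]],
])

```text
time_s: 12.87
ee_pos: [474.4, -326.2, 162.4]
ee_rot: [-179.9, -0.0, 86.7]
force: [-0.2, -0.4, -8.9]
gripper_width: 32.9
gripper_force: 40.0
```

Call:
move_arm([
  [30,[0.08,0.4,0],[0,0,0]],
  [30,[0.16,0.75,0],[0,0,0]],
  [30,[0.19,0.9,0],[0,0,0]],
  [30,[0.19,0.9,0],[0,0,0]],
  [30,[0.19,0.9,0],[0,0,0]],
  [30,[0.19,0.9,0],[0,0,0]],
  [30,[0.19,0.9,0],[0,0,0]],
  [30,[0.19,0.9,0],[0,0,0]],
  [30,[0.19,0.9,0],[0,0,0]],
  [30,[0.19,0.9,0],[0,0,0]],
  [30,[0.19,0.9,0],[0,0,0]],
  [30,[0.19,0.9,0],[0,0,0]],
  [30,[0.19,0.9,0],[0,0,0]],
  [30,[0.19,0.9,0],[0,0,0]],
  [30,[0.19,0.9,0],[0,0,0]],
  [30,[0.13,0.65,0],[0,0,0]],
  [30,[0.05,0.25,0],[0,0,0]],
  [30,[0,0,0],[0,0,0]],
  [30,[0,0,0],[0,0,0]],
  [30,[0,0,0],[0,0,0]],
])

```text
time_s: 14.53
ee_pos: [546.7, 16.4, 161.9]
ee_rot: [-179.9, 0.1, 86.7]
force: [-0.1, -0.5, -9.9]
gripper_width: 33.0
gripper_force: 40.0
```

Call:
move_arm([
  [30,[-0.04,-0.32,-0.3],[0,0,0]],
  [30,[0,-0.32,-0.6],[0,0,0]],
  [30,[0,0,-0.6],[0,0,0]],
  [30,[0,0,-0.4],[0,0,0]],
  [30,[0,0,-0.16],[0,0,0]],
  [30,[0,0,0],[0,0,0]],
  [30,[0,0,0],[0,0,0]],
  [30,[0,0,0],[0,0,0]],
])

```text
time_s: 15.2
ee_pos: [547.4, 1.1, 112.1]
ee_rot: [179.9, -0.0, 86.8]
force: [0.1, 0.5, -8.7]
gripper_width: 32.5
gripper_force: 40.0
```

Run:
```python
from h import *
s=grab_frame("scene")
cv2.imwrite("pics/c5.png",cv2.resize(s[165:265,215:325],None,fx=6,fy=6,interpolation=cv2.INTER_CUBIC))
z=state()["ee_pos"][2]-36.2;print(z)
print([proj("scene",[546.2,0.3,q]) for q in(22,67,z,z+26,z+74)])
```

```text
75.94627355603757
[array([268.5, 228. ]), array([268.1, 213.5]), array([268. , 210.5]), array([267.8, 201.8]), array([267.3, 185.3])]
```

View pics/c5.png

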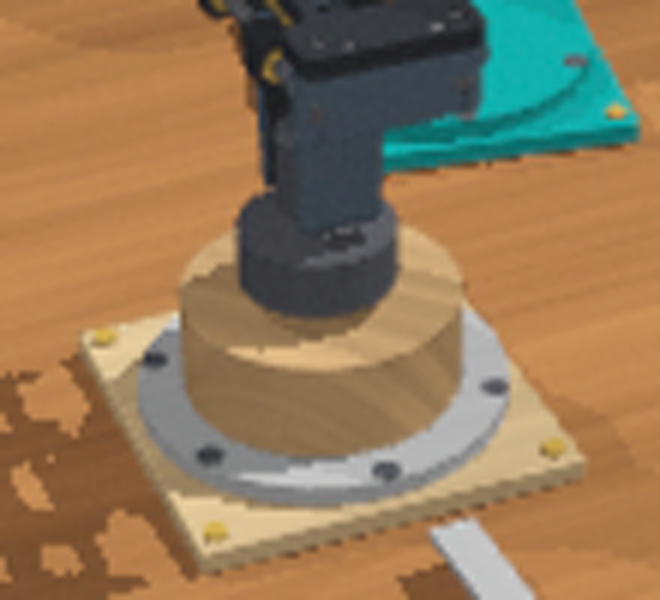

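The scene crop shows the weight's foot centre at column 318 against the blank's 322, so I nudge about 1.3 mm in +y. Front and back match. Then I lower gently.

Call:
move_arm([
  [30,[0.0,0.05,-0.1],[0,0,0]],
  [30,[0,0,-0.1],[0,0,0]],
  [30,[0,0,-0.08],[0,0,0]],
  [30,[0,0,-0.02],[0,0,0]],
  [30,[0,0,0],[0,0,0]],
  [30,[0,0,0],[0,0,0]],
])

```text
time_s: 15.75
ee_pos: [546.6, 2.5, 103.7]
ee_rot: [180.0, 0.0, 86.8]
force: [-0.6, -0.7, -8.9]
gripper_width: 33.0
gripper_force: 40.0
```

Call:
move_arm([
  [30,[0,0,-0.02],[0,0,0]],
  [30,[0,0,-0.02],[0,0,0]],
  [30,[0,0,0],[0,0,0]],
  [30,[0,0,0],[0,0,0]],
])

```text
time_s: 16.08
ee_pos: [546.8, 2.5, 103.2]
ee_rot: [180.0, -0.0, 86.7]
force: [-0.1, 0.7, -5.0]
gripper_width: 32.8
gripper_force: 40.0
```

Call:
move_arm([
  [30,[0,0,-0.015],[0,0,0]],
  [30,[0,0,0],[0,0,0]],
  [30,[0,0,0],[0,0,0]],
], grip_force=20)

```text
time_s: 16.33
ee_pos: [546.8, 2.6, 103.1]
ee_rot: [179.9, -0.0, 86.7]
force: [-2.3, 1.7, 0.2]
gripper_width: 33.1
gripper_force: 20.0
```

Fully supported. Now I release and leave upwards.

Call:
move_arm([
  [36,[0,0,0],[0,0,0]],
  [40,[0,0,0],[0,0,0]],
  [46,[0,0,0],[0,0,0]],
  [52,[0,0,0],[0,0,0]],
  [60,[0,0,0],[0,0,0]],
  [60,[0,0,0],[0,0,0]],
  [60,[0,0,0.3],[0,0,0]],
  [60,[0,0,0.6],[0,0,0]],
  [60,[0,0,1],[0,0,0]],
  [60,[0,0,1],[0,0,0]],
  [60,[0,0,1],[0,0,0]],
  [60,[-0.2,0.8,0.5],[0,0,0]],
  [60,[-0.2,1,0],[0,0,0]],
  [60,[-0.2,1,0],[0,0,0]],
  [60,[-0.2,1,0],[0,0,0]],
  [60,[-0.2,1,0],[0,0,0]],
  [60,[-0.2,1,0],[0,0,0]],
  [60,[-0.2,1,0],[0,0,0]],
  [60,[0,0.5,0],[0,0,0]],
  [60,[0,0,0],[0,0,0]],
])

```text
time_s: 18.0
ee_pos: [511.7, 187.0, 212.7]
ee_rot: [179.9, -0.0, 86.9]
force: [0.0, 0.3, 0.4]
gripper_width: 60.4
gripper_force: 0.0
```

Run:
```python
from h import *
t=grab_frame("top");s=grab_frame("scene")
k=lambda i,u,v:cv2.resize(i[v:v+80,u:u+80],None,fx=5,fy=5,interpolation=cv2.INTER_CUBIC)
cv2.imwrite("pics/c6.png",np.hstack([k(t,245,150),k(s,230,170)]))
```

```text
(no output)
```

View pics/c6.png

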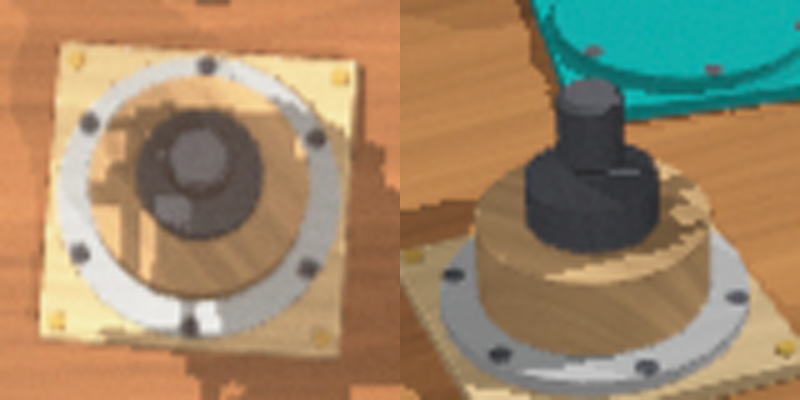

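The weight stands at top crop (200,175), concentric with the blank, and the rim is even all round.

```bash
python3 -c "
from workcell import *
print(job_done())"
```

```text
the job is handed in; nothing more can be done
None
```

The job is handed in. I tapped the blank to about 10 mm past centre, then back to within about 1 mm of centre. The weight stands on its middle, released, with the arm clear and nothing else touched, at about 18 s of the 69 s allowed.

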